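Open the glaze-weighing hood's sash to its working height

TASK

The clear sash of the glaze-weighing hood has been left nearly shut: put the fingertips beneath the lip along its bottom edge and push the counterweighted sash up until the lip is level with the point of the marker clipped to the post at the lip's end, then take the hand clear and leave the sash standing there. Only push it, do not grip the sash, and leave the pots, jar, pail and brush in and around the hood where they are.

Things in the scene. Friction and masses are not known exactly. Their poses are not given: they have to be found in the camera images.
- hood: fixed bench-top weighing hood, 480 mm wide, 360 deep, 600 high plus fan box and duct. Origin on the table under the middle of its front face; x points into the hood, y along its front, z up. Front face (x = 0): two 40 mm posts at y = -240..-200 and 200..240 mm, the sash between. Its base (25 mm high) and sill rod (top at 43 mm, from x = 3 mm on) do not stand out in front
- sash (a joint): height of the sliding sash in m: 0 right down (lip's underside 70 mm above the table), 0.22 at its upper stop; starts at 0.02 to 0.07. It is counterweighted: it slides with about 3 to 6 N of friction and stays where it is left
- sash_lip: under plate of the aluminium lip along the sash's bottom edge: 380 mm long (hood y -190 to 190 mm), 7 mm thick, standing out 35 mm in front of the hood's front face; its underside is flat and level, and the space under it and behind it is open. Its origin is not on the plate (use lip_edge)
- lip_edge (a point): middle of the lip's front edge, half-way up the 7 mm under plate (its underside is 3.5 mm lower); 35 mm in front of the hood's front face. Moves with the sash
- sash_pane: the rest of the sash, above the lip's under plate: a 5 mm bead on top of the lip, set back 6 mm from its edge, the bottom rail 24 mm high, the clear pane and the top rail, 8 to 28 mm behind the hood's front face. Its origin is not on the pane
- marker_point (a point): point of the black height marker, a clip 44 mm wide with its point and 38 mm high, standing out 20 mm (its screw 32 mm) from the front of the post at the hood's +y end; the point aims along the front at the lip's end. The lip is level with the mark when lip_edge is as high as this point (it lies 0.20 to 0.27 m above the table)
- pail_mid (a point): loose zinc pail, 110 mm wide at the rim, 105 mm high, on the table either in front of the sash's +y end or some 0.3 m out in front of the sash; point on its axis, 52 mm up
- clay_cup_mid (a point): loose cylindrical clay cup, 88 mm wide, 100 mm high, on the table at the other of the pail's two places; point on its axis, 50 mm up
- glaze_jar_mid (a point): loose glass jar, 72 mm wide, 95 mm high, inside the hood on the base tray; point on its axis, 47 mm up
- dish_mid (a point): loose small white bowl, 90 mm wide, 28 mm high, inside the hood on the base tray; point on its axis, 14 mm up
- bisque_mug_mid (a point): loose mug, 76 mm wide, 85 mm high, on the open table; point on its axis, 42 mm up
- brush_mid (a point): loose flat brush, 200 mm long, lying on the open table; point at its middle, 10 mm up
- bisque_bowl_mid (a point): loose bowl, 124 mm wide, 50 mm high, on the open table; point on its axis, 25 mm up

How it is judged:
By the outcome, as a careful person would: the job done as asked, in the order asked, and still so for the second after the job is handed in, with the robot touching nothing.
It also fails if it takes over 43 s, if anything falls off the work surface, if the arm or the gripper's body presses on something with over 40 N, if the wrist force passes 120 N, or if a joint passes its speed limit or range.

ROBOT

A 6-joint arm with a two-finger parallel gripper is mounted at the origin on the work surface. World frame = base frame: x ahead of the robot, y to its left, z up, the work surface at z = 0. Lengths are in mm, angles in rad, forces in N, time in s.
With the tool pointing down it reaches from about 350 to 975 mm from the base axis. Payload 7.1 kg.
Tool frame: the origin (TCP) lies at the very end of the fingers, on their centre line; the grasp point (between the pads) lies tcp_to_grasp behind it (tcp_to_grasp is the distance from the TCP to the grasp point, in mm); z points along the fingers, x is the direction in which the jaws open and shut, and the axes are right-handed (so a half turn about z gives the same grasp; the last joint's range is limited). The gripper opens to 88 mm and grips with 3 to 60 N. Pads are 20 mm wide; open, the fingers measure 115 mm over their backs; the gripper's body (75 mm by 178 mm) begins 61 mm behind the grasp point.
Start: joints at [1.274, 0.423, 1.63, -0, 1.089, -0.019], TCP at [171.369, 601.03, 222.675] pointing down, gripper open.
Joint ranges: [-3, 3], [-0.9, 2.11], [0.09, 2.58], [-1.31, 4.45], [0.11, 2.69], [-2.54, 2.54]. Speed limits (rad/s): [2.39, 2.39, 3.01, 3.14, 3.14, 3.14].

INTERFACE

Orientations are given as a rotation vector (axis times angle).
In Python, from workcell import get_obs, get_image, close_job, recognise, mark_of, tcp_to_grasp gives the robot as it stands. The module is installed in compiled form; this text tells all that it offers.
- The arm moves only by the tool move_arm, never from a script. Its argument "motion" is a list of rows, each a list of 7 numbers: the shift along the world's x, y, z in mm, then the turn, a rotation vector about the world's x, y, z in rad, then the finger opening in mm, from 0 to 87.8. A call has 1 to 5 rows; each row is the pose to reach, as a shift and turn from the pose commanded when the call began; what a row does not reach only later rows make up. A row lasts 1/12 s, in which the tool goes at most 41.7 mm and 7.16 degrees, less where a joint would pass 70% of its speed; a pose out of reach is approached as far as the arm can. A call with a gripper value outside its range is refused whole. The fingers move at their own pace and stop on an object; the grip force is fixed at half the most. Time passes only in rows, so rows that repeat a pose let the fingers close. It gives the time, the measured TCP pose, the force and the opening at its end, in the units of the state.
- get_obs(): the state, without advancing time (a new reading comes with each control period).
- get_image(name): name is "scene" or "top" or "wrist"; returns a dict with "color" (384x512x3 uint8, red, green, blue), "mtx" (3x3 intrinsics, pixels), "camera_from_world" (4x4, takes a point from world to camera coordinates). Camera axes: x right, y up, looking along -z (the intrinsics and any distortion apply to the point x, -y, -z); pixel columns grow to the right and rows downward; lengths in mm; the calibration is good to about 2 mm. A picture is of the moment at which its call begins. There is no depth.
- close_job(): hands the job in, once; it reports no verdict.
Trained networks look in a picture, given as the dict that the camera call returned (one of the last four; its "shot" number tells which), for a name from the list of things; names that differ only in an ending like _2 or _b are one class to them, and where a whole thing is asked for, a point or a joint stands for the part that bears it (a point fixed in the world has none). Each returns a list of dicts, best first, with "p" (0 to 1); they miss things now and then, are a little off and sometimes report something else, mostly with a low value. They report only what shows in the picture. A call takes as long as a camera call.
- recognise(picture, label): "bbox" ([centre column, centre row, width, height] in pixels, round what is visible of it).
- mark_of(picture, label): "location" ([row, column] in pixels: a listed point, or the origin of a listed thing).
The state is a dict: "t": time; "qpos": joint angles; "qvel": joint speeds; "joint_torque": joint torques, N m; "ee_pos": TCP position; "orientation": TCP orientation; "ft_force": force on the tool from outside, world axes, zero at the start; "moment": the same for the moment, N m; "width": finger opening in mm.
Only numpy, scipy, OpenCV 4.12 (cv2) and the standard library are available. Lean on these libraries where they do the work, as an engineer would, in place of code of your own. Each camera call takes 0.05 s, during which the arm holds its last target. There are 200 camera calls.

## Working session

There is one attempt and no reset: what is moved stays moved. The work goes in short steps, Python scripts to look and compute and a tool call to move; the robot and the scene stay as the last step left them, time stands still between calls to the robot, and variables do not carry over. Pictures are saved under pics/ and viewed, about 8 in all and at most 12, crops included, and the job is handed in when it is done.

Besides the shell and the picture viewer there is one more tool, called after ">>>" as name(argument=value, ...) on one line, values as JSON. move_arm: Moves the arm, as the interface text tells. Its arguments: {"type":"object","properties":{"motion":{"type":"array"}},"required":["motion"]}

```bash
mkdir -p pics
cat > h.py <<'E'
import numpy as np, cv2
from workcell import *
def ray(im,rc):
    K=np.array(im["mtx"]);T=np.array(im["camera_from_world"])
    d=np.linalg.inv(K)@[rc[1],rc[0],1]; d=np.array([d[0],-d[1],-d[2]])
    R=T[:3,:3]; return -R.T@T[:3,3], R.T@d/np.linalg.norm(d)
def proj(im,p):
    T=np.array(im["camera_from_world"]);c=T[:3,:3]@np.array(p,float)+T[:3,3]
    q=np.array(im["mtx"])@[c[0],-c[1],-c[2]];return q[:2]/q[2]
def tri(rs):
    A=0;b=0
    for o,d in rs:
        M=np.eye(3)-np.outer(d,d);A=A+M;b=b+M@o
    p=np.linalg.solve(A,b);return p,[np.linalg.norm(np.cross(p-o,d)) for o,d in rs]
def save(im,n):cv2.imwrite("pics/"+n,cv2.cvtColor(im["color"],cv2.COLOR_RGB2BGR))
E
python3 - <<'E'
from h import *
o=get_obs();print(o["t"],o["ee_pos"],o["orientation"],o["width"],tcp_to_grasp)
ims={n:get_image(n) for n in("scene","top","wrist")}
for n in ims:save(ims[n],n+"0.png")
for n in ims: print(n,"cam",ray(ims[n],(192,256)))
for l in "lip_edge marker_point hood sash_lip pail_mid clay_cup_mid glaze_jar_mid dish_mid bisque_mug_mid brush_mid bisque_bowl_mid".split():
    rs=[]
    for n in ims:
        m=mark_of(ims[n],l)
        if m:
            print(l,n,[(round(k["p"],2),np.round(k["location"]).tolist()) for k in m[:2]])
            if m[0]["p"]>.4: rs.append(ray(ims[n],m[0]["location"]))
    if len(rs)>1: p,e=tri(rs);print("   ",p.round(),np.round(e,1))
c=np.vstack([np.hstack([ims["scene"]["color"]]),]);
E
```

```text
0.0 [171.20747627 600.52155359 221.91275898] [ 2.50684825e+00  1.89197471e+00 -1.89231288e-03] 87.7692702406463 18.700000000000003
scene cam (array([ 403.21611129,  468.78837597, 1172.46570301]), array([ 0.12838491, -0.41183034, -0.90217132]))
top cam (array([ 229.11611516,   -3.42463301, 1572.82076614]), array([ 0.20471256, -0.0104348 , -0.97876651]))
wrist cam (array([104.80002492, 619.72416244, 384.38217821]), array([ 0.23532054, -0.05930741, -0.97010663]))
lip_edge scene [(0.63, [150.0, 303.0])]
lip_edge top [(0.49, [213.0, 304.0])]
    [ 461. -178.  130.] [2.8 2.8]
marker_point scene [(0.47, [118.0, 232.0])]
marker_point top [(0.56, [146.0, 303.0])]
    [ 668. -168.  217.] [0.2 0.2]
hood scene [(0.83, [158.0, 298.0])]
hood top [(0.72, [213.0, 309.0])]
    [ 476. -208.   24.] [3. 3.]
sash_lip scene [(0.65, [152.0, 297.0]), (0.34, [151.0, 303.0])]
sash_lip top [(0.62, [213.0, 314.0])]
    [ 480. -227.   26.] [1.4 1.4]
pail_mid scene [(0.82, [181.0, 225.0])]
pail_mid top [(0.96, [163.0, 263.0])]
    [654. -44.  68.] [5. 5.]
clay_cup_mid scene [(0.83, [229.0, 254.0])]
clay_cup_mid top [(0.68, [194.0, 231.0])]
    [538.  69.  43.] [1.3 1.3]
glaze_jar_mid scene [(0.43, [292.0, 176.0]), (0.17, [151.0, 302.0])]
bisque_mug_mid top [(0.57, [218.0, 150.0])]
brush_mid scene [(0.68, [300.0, 262.0]), (0.46, [154.0, 296.0])]
brush_mid top [(0.92, [214.0, 181.0])]
    [465. 248.  10.] [5.5 5.5]
bisque_bowl_mid scene [(0.86, [290.0, 176.0])]
bisque_bowl_mid top [(0.74, [154.0, 169.0])]
    [686. 297.  43.] [1.7 1.7]
```

View pics/scene0.png

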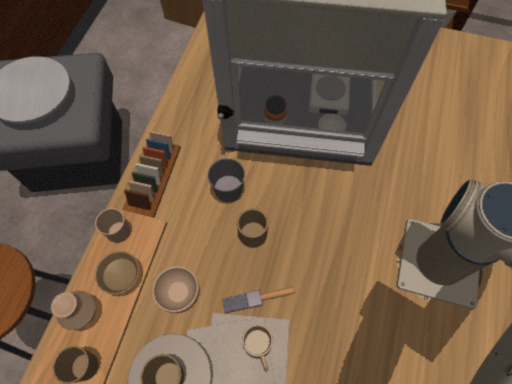

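View pics/top0.png

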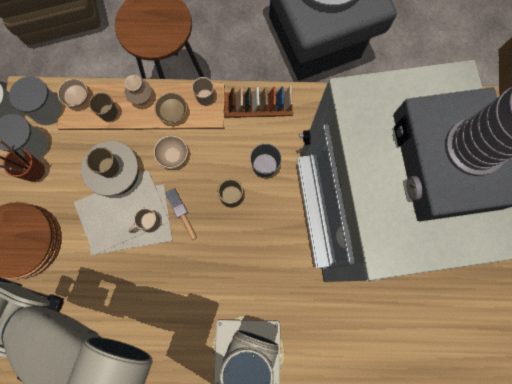

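The hood front faces about +y world. In the scene view, the lip runs from (238,145) to (365,160) and the marker is at (228,112). The pail, at (227,180), stands in front of the far (+x) end of the lip, and the cup, at (253,229), stands further out. Next I'll look at the lip and marker close up.

Run:
```python
from h import *
s=get_image("scene");t=get_image("top")
save(s,"s1.png");save(t,"t1.png")
a=cv2.resize(s["color"][90:190,200:390],None,fx=4.2,fy=4.2,interpolation=cv2.INTER_CUBIC)
b=cv2.resize(t["color"][115:285,255:345],None,fx=3,fy=3,interpolation=cv2.INTER_CUBIC)
cv2.imwrite("pics/crop_s.png",a[...,::-1])
cv2.imwrite("pics/crop_t.png",b[...,::-1])
# project hypothesised lip for check
yaw=np.deg2rad(9.3);Y=np.array([np.cos(yaw),np.sin(yaw),0])
for e in(-190,0,190):
    p=np.array([461,-178,130])+e*Y;print(e,proj(s,p).round(1),proj(t,p).round(1))
```

```text
-190 [367.6 156.5] [313.4 271.2]
0 [302.4 149.4] [303.6 213.6]
190 [238.1 142.4] [294.3 159. ]
```

View pics/crop_s.png

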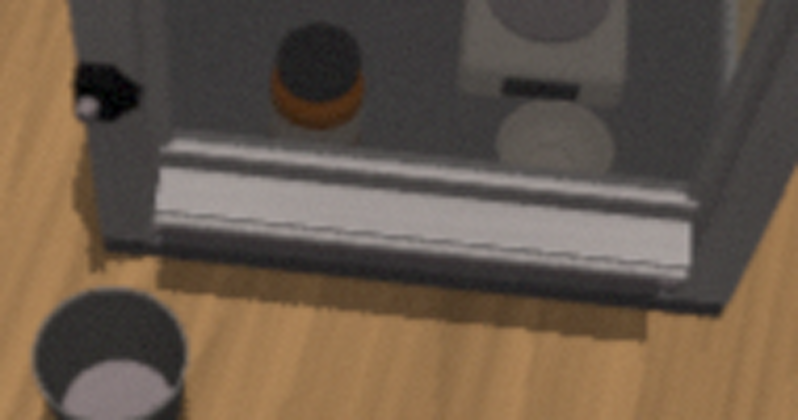

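View pics/crop_t.png

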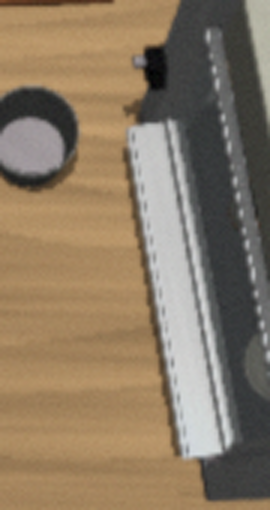

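Run:
```python
from h import *
s=get_image("scene");t=get_image("top")
def T(a,b): p,e=tri([ray(s,a[::-1]),ray(t,b[::-1])]);print(p.round(1),np.round(e,1));return p
l=T((236.9,142.1),(297.7,158.3)); r=T((364.3,154.3),(315,267.7))
d=l-r;print(np.linalg.norm(d),np.rad2deg(np.arctan2(d[1],d[0])),(l+r)/2)
T((233.8,112.6),(306.7,144.5));T((232,118),(303,146))
```

```text
[ 658.2 -161.5  106. ] [0.2 0.2]
[ 284.4 -214.2  128.8] [0.4 0.4]
378.1469529463539 8.024750844353786 [ 471.29696719 -187.83695418  117.43497531]
[ 666.9 -176.7  231. ] [1.2 1.2]
[ 668.  -166.8  217.2] [0.6 0.6]
```

>>> move_arm(motion=[[15,-35,15,0,0,0.12,88],[30,-70,30,0,0,0.24,88],[45,-105,45,0,0,0.36,88],[60,-140,60,0.1,0,0.36,88],[75,-175,75,0.2,0,0.36,88]])

```text
t: 2.42
ee_pos: [246.7, 425.9, 298.5]
orientation: [-2.011, -2.193, -0.186]
ft_force: [1.3, 0.2, 1.1]
width: 87.8
```

```bash
cat > log.py <<'E'
import json
from workcell import get_obs
o=get_obs();open("log.jsonl","a").write(json.dumps([list(map(float,o[k])) for k in("qpos","ee_pos","orientation")])+"\n")
print(o["t"],o["qpos"],o["ee_pos"].round(1) if hasattr(o["ee_pos"],"round") else o["ee_pos"],o["orientation"],o["ft_force"])
E
python3 log.py
```

```text
2.4167 [ 0.92920143  0.06625174  1.93427864  0.17427568  1.00694706 -0.81138281] [246.7 425.9 298.5] [-2.01086537 -2.19251557 -0.18580658] [1.28030788 0.16910666 1.0548758 ]
```

>>> move_arm(motion=[[15,-35,10,0.1,0,0,88],[30,-70,20,0.2,0,0,88],[45,-105,30,0.2,-0.1,0,88],[60,-140,40,0.2,-0.2,0,88],[75,-175,50,0.2,-0.3,0,88]])

```text
t: 2.83
ee_pos: [322.0, 248.9, 348.5]
orientation: [-1.987, -2.234, -0.72]
ft_force: [1.1, 1.3, 0.4]
width: 87.8
```

```bash
python3 log.py
```

```text
2.8333 [ 0.44873552 -0.28513232  2.18301994  0.317257    0.85107312 -1.40166303] [322.  248.9 348.5] [-1.98691972 -2.23393237 -0.7196803 ] [1.14871093 1.3080969  0.36516096]
```

```bash
cat > kin.py <<'E'
import numpy as np,json
from scipy.spatial.transform import Rotation as R
from scipy.optimize import least_squares
D=[json.loads(l) for l in open("log.jsonl")]
D.insert(0,[[1.274,.423,1.63,0,1.089,-.019],[171.4,601,222.7],[2.5068,1.89197,-.0019]])
rz=lambda a:R.from_rotvec([0,0,a]);ry=lambda a:R.from_rotvec([0,a,0])
def fk(q,P,s4,s6):
    h,a2,a3,d4,d6,o6=P
    R3=rz(q[0])*ry(q[1]);R4=R3*ry(q[2]);R6=R4*rz(s4*q[3])*ry(q[4])
    p=np.array([0,0,h])+R3.apply([0,0,a2])+R4.apply([a3,0,d4])+R6.apply([0,0,d6])
    return p,R6*rz(s6*q[5]+o6)
def fit():
    best=None
    for s4 in(1,-1):
     for s6 in(1,-1):
      for o in(0,1.57,3.14,-1.57):
        f=lambda P:np.hstack([np.r_[fk(q,P,s4,s6)[0]-p,200*(R.from_rotvec(r).inv()*fk(q,P,s4,s6)[1]).as_rotvec()] for q,p,r in D]+[(P[:5]-[200,430,0,420,250])*.003])
        r=least_squares(f,[200,430,0,420,250,o])
        if best is None or r.cost<best[0]:best=(r.cost,r.x,s4,s6,f(r.x))
    return best
if __name__=="__main__":
    b=fit();print(b[0],b[1].round(3),b[2:4],b[4].round(1))
    P,s4,s6=b[1:4]
    lo=np.array([-3,-.9,.09,-1.31,.11,-2.54]);hi=np.array([3,2.11,2.58,4.45,2.69,2.54])
    yaw=np.deg2rad(8.5);z0=np.array([np.sin(yaw),-np.cos(yaw),0]);X=np.array([np.cos(yaw),np.sin(yaw),0])
    lip=np.array([471,-187,105.])
    for cam in(1,-1):
     for dy in(-20,0,20,40):
      for e in(-120,-60,0,60):
       z=rz(np.deg2rad(dy)).apply(z0); y=np.array([0,0,-1.])*cam;x=np.cross(y,z);Rt=R.from_matrix(np.c_[x,y,z])
       for h in(100,215):
        pt=lip+e*X+z*20; pt[2]=h
        bb=(9e9,)
        for q0 in([-.2,.3,2,1.57,1.5,0],[0,.3,2,.5,1,1],[0,.3,2,2.5,1,-1],[D[-1][0]][0]):
            g=lambda q:np.r_[(lambda a:np.r_[a[0]-pt,200*(Rt.inv()*a[1]).as_rotvec()])(fk(q,P,s4,s6))]
            r=least_squares(g,np.clip(q0,lo+.01,hi-.01),bounds=(lo,hi))
            if r.cost<bb[0]:bb=(r.cost,r.x)
        print(cam,dy,e,h,round(bb[0],1),bb[1].round(2) if bb[0]<1 else "")
E
python3 kin.py
```

```text
83.79080327386991 [213.851 560.8   -60.595 413.462 366.224   3.142] (1, 1) [11.2 -3.8 -1.8  0.   0.2  0.   3.1 -1.9 -1.  -0.  -0.  -0.  -0.9  1.1
  2.7 -0.  -0.  -0.   0.   0.4 -0.2 -0.   0.3]
1 -20 -120 100 0.0 [ 0.31  1.    2.36 -1.07  1.47 -1.38]
1 -20 -120 215 0.0 [ 0.31  0.74  2.39 -1.06  1.57 -1.58]
1 -20 -60 100 0.0 [ 0.29  1.    2.22 -1.08  1.54 -1.51]
1 -20 -60 215 0.0 [ 0.29  0.77  2.25 -1.08  1.63 -1.68]
1 -20 0 100 0.0 [ 0.27  1.02  2.07 -1.1   1.6  -1.62]
1 -20 0 215 0.0 [ 0.27  0.81  2.1  -1.11  1.68 -1.78]
1 -20 60 100 0.0 [ 0.26  1.05  1.91 -1.11  1.65 -1.74]
1 -20 60 215 0.0 [ 0.26  0.85  1.94 -1.13  1.72 -1.89]
1 0 -120 100 24.8 
1 0 -120 215 136.8 
1 0 -60 100 29.6 
1 0 -60 215 13.5 
1 0 0 100 76.3 
1 0 0 215 70.6 
1 0 60 100 144.1 
1 0 60 215 156.9 
1 20 -120 100 1867.1 
1 20 -120 215 2720.8 
1 20 -60 100 1961.9 
1 20 -60 215 1968.2 
1 20 0 100 1173.2 
1 20 0 215 1604.5 
1 20 60 100 150.9 
1 20 60 215 116.8 
1 40 -120 100 5449.4 
1 40 -120 215 8822.6 
1 40 -60 100 4701.9 
1 40 -60 215 7320.2 
1 40 0 100 2285.9 
1 40 0 215 3240.1 
1 40 60 100 602.6 
1 40 60 215 109
[... 247 characters left out ...]
 0.0 [ 0.27  1.02  2.07 -1.1   1.6   1.52]
-1 -20 0 215 0.0 [ 0.27  0.81  2.1  -1.11  1.68  1.36]
-1 -20 60 100 0.0 [ 0.26  1.05  1.91 -1.11  1.65  1.41]
-1 -20 60 215 0.0 [ 0.26  0.85  1.94 -1.13  1.72  1.26]
-1 0 -120 100 24.8 
-1 0 -120 215 136.8 
-1 0 -60 100 29.6 
-1 0 -60 215 13.5 
-1 0 0 100 76.3 
-1 0 0 215 70.6 
-1 0 60 100 144.1 
-1 0 60 215 156.9 
-1 20 -120 100 1867.1 
-1 20 -120 215 2720.8 
-1 20 -60 100 1961.9 
-1 20 -60 215 1968.2 
-1 20 0 100 2643.6 
-1 20 0 215 1604.5 
-1 20 60 100 150.9 
-1 20 60 215 116.8 
-1 40 -120 100 5766.7 
-1 40 -120 215 8822.6 
-1 40 -60 100 5323.7 
-1 40 -60 215 7320.2 
-1 40 0 100 7181.4 
-1 40 0 215 8527.3 
-1 40 60 100 602.6 
-1 40 60 215 1096.6
```

```bash
cat > ik.py <<'E'
from kin import *
import kin
def fk(q,P,s4=1,s6=1):
    h,a1,a2,a3,d4,d6,e6=P
    R3=rz(q[0])*ry(q[1]);R4=R3*ry(q[2]);R6=R4*rz(q[3])*ry(q[4])
    p=rz(q[0]).apply([a1,0,h])+R3.apply([0,0,a2])+R4.apply([a3,0,d4])+R6.apply([e6,0,d6])
    return p,R6*rz(q[5]+np.pi)
f=lambda P:np.hstack([fk(q,P)[0]-p for q,p,r in D]+[(P-[200,0,430,0,420,250,0])*.003])
r=least_squares(f,[200,0,430,0,420,250,0]);P=r.x
lo=np.array([-3,-.9,.09,-1.31,.11,-2.54]);hi=np.array([3,2.11,2.58,4.45,2.69,2.54])
def target(yawdeg,pitch):   # yaw of tool dir from -y, pitch>0 = tip down
    a=np.deg2rad(yawdeg);b=np.deg2rad(pitch)
    z=np.array([np.sin(a)*np.cos(b),-np.cos(a)*np.cos(b),-np.sin(b)]);x=np.array([-np.cos(a),-np.sin(a),0])
    return R.from_matrix(np.c_[x,np.cross(z,x),z])
def ik(pt,Rt,q0s=None):
    bb=(9e9,None)
    for q0 in q0s or([.2,.8,2.2,-1.1,1.5,-1.4],D[-1][0]):
        g=lambda q:(lambda a:np.r_[a[0]-pt,200*(Rt.inv()*a[1]).as_rotvec()])(fk(q,P))
        r=least_squares(g,np.clip(q0,lo+.01,hi-.01),bounds=(lo,hi))
        if r.cost<bb[0]:bb=(r.cost,r.x)
    return bb
if __name__=="__main__":
    print(P.round(1),f(P).round(1))
    for yaw in(6,3,0,-4):
     for pi in(-5,0,5,10):
      for pt in([372,-120,90],[375,-185,90],[375,-185,215]):
        c,q=ik(pt,target(yaw,pi));print(yaw,pi,pt,round(c,2),q.round(2) if c<1 else "")
    Rc=R.from_rotvec(D[-1][2]);v=(target(2,5)*Rc.inv()).as_rotvec();print(v)
E
python3 ik.py
```

```text
[ 177.2  219.5  579.5   -3.6   66.3  455.4 -107.2] [11.3 -3.5 -0.1  0.4 -0.3  0.1 -0.1  0.2  0.  -0.1  0.7  0.4 -0.  -1.1
  0.6 -0.3]
6 -5 [372, -120, 90] 5631.94 
6 -5 [375, -185, 90] 6579.67 
6 -5 [375, -185, 215] 9059.02 
6 0 [372, -120, 90] 6530.33 
6 0 [375, -185, 90] 7639.61 
6 0 [375, -185, 215] 8799.38 
6 5 [372, -120, 90] 7356.5 
6 5 [375, -185, 90] 8594.02 
6 5 [375, -185, 215] 8271.91 
6 10 [372, -120, 90] 8061.59 
6 10 [375, -185, 90] 9366.81 
6 10 [375, -185, 215] 7547.65 
3 -5 [372, -120, 90] 4943.97 
3 -5 [375, -185, 90] 5841.28 
3 -5 [375, -185, 215] 7954.89 
3 0 [372, -120, 90] 5742.7 
3 0 [375, -185, 90] 6777.71 
3 0 [375, -185, 215] 7731.58 
3 5 [372, -120, 90] 6480.44 
3 5 [375, -185, 90] 7620.13 
3 5 [375, -185, 215] 7284.18 
3 10 [372, -120, 90] 7117.6 
3 10 [375, -185, 90] 8308.33 
3 10 [375, -185, 215] 6666.09 
0 -5 [372, -120, 90] 4288.66 
0 -5 [375, -185, 90] 5125.17 
0 -5 [375, -185, 215] 6925.63 
0 0 [372, -120, 90] 4997.75 
0 0 [375, -185, 90] 5951.64 
0 0 [375, -185, 215] 6732.28 
0 5 [372, -120, 90] 5657.14 
0 5 [375, -185, 90] 6697.03 
0 5 [375, -185, 215] 6351.92 
0 10 [372, -120, 90] 6234.55 
0 10 [375, -185, 90] 7313.28 
0 10 [375, -185, 215] 5825.32 
-4 -5 [372, -120, 90] 3474.76 
-4 -5 [375, -185, 90] 4219.91 
-4 -5 [375, -185, 215] 5668.86 
-4 0 [372, -120, 90] 4077.65 
-4 0 [375, -185, 90] 4917.92 
-4 0 [375, -185, 215] 5508.22 
-4 5 [372, -120, 90] 4645.24 
-4 5 [375, -185, 90] 5552.41 
-4 5 [375, -185, 215] 5201.65 
-4 10 [372, -120, 90] 5152.74 
-4 10 [375, -185, 90] 6087.31 
-4 10 [375, -185, 215] 4778.1 
[-1.72033733  1.02733836  1.29677029]
```

```bash
cat > ik2.py <<'E'
import ik
from ik import *
PR=np.array([200,0,560,-60,413,366,0.])
def fk(q,P,s4=1,s6=1):
    h,a1,a2,a3,d4,d6,b=P
    R3=rz(q[0])*ry(q[1]);R4=R3*ry(q[2]);R6=R4*rz(q[3])*ry(q[4])
    p=rz(q[0]).apply([a1,b,h])+R3.apply([0,0,a2])+R4.apply([a3,0,d4])+R6.apply([0,0,d6])
    return p,R6*rz(q[5]+np.pi)
f=lambda P:np.hstack([fk(q,P)[0]-p for q,p,r in D]+[(P-PR)*.01])
P=least_squares(f,PR).x
ik.fk=fk;ik.P=P
if __name__=="__main__":
    print(P.round(1),f(P).round(1))
    for yaw in(6,3,0,-4):
     for pi in(0,8):
      for pt in([372,-120,90],[375,-185,90],[375,-185,215]):
        c,q=ik.ik(pt,target(yaw,pi));print(yaw,pi,pt,round(c,2),q.round(2) if c<1 else "")
    q0=np.array(D[-1][0]);c,q1=ik.ik([372,-100,300],target(2,0));print(c,q1)
    R0=fk(q0,P)[1]
    for s in np.linspace(0,1,7):
        p,Rr=fk(q0+s*(q1-q0),P);print(p.round(),(Rr*R0.inv()).as_rotvec().round(2),Rr.as_matrix()[:,2].round(2))
E
python3 ik2.py
```

```text
[ 2.839e+02 -2.000e-01  5.562e+02  4.350e+01  4.704e+02  3.114e+02
  1.170e+01] [ 0.1 -0.3  0.2  0.3  0.5 -0.3 -0.4  0.   0.1  0.8 -0.  -0.   1.   0.6
 -0.5  0.1]Traceback (most recent call last):
  File "ik2.py", line 17, in <module>
    c,q=ik.ik(pt,target(yaw,pi));print(yaw,pi,pt,round(c,2),q.round(2) if c<1 else "")
        ^^^^^
AttributeError: 'function' object has no attribute 'ik'. Did you mean: 'fk'?
```

```bash
sed -i 's/^import ik$//; s/^from ik import \*/from ik import *\nimport ik as M/; s/ik\.fk=fk;ik\.P=P/M.fk=fk;M.P=P/; s/ik\.ik(/M.ik(/g' ik2.py; python3 ik2.py
```

```text
[ 2.839e+02 -2.000e-01  5.562e+02  4.350e+01  4.704e+02  3.114e+02
  1.170e+01] [ 0.1 -0.3  0.2  0.3  0.5 -0.3 -0.4  0.   0.1  0.8 -0.  -0.   1.   0.6
 -0.5  0.1]
6 0 [372, -120, 90] 0.0 [ 0.48  1.07  2.19 -1.2   1.53 -1.46]
6 0 [375, -185, 90] 54.56 
6 0 [375, -185, 215] 51.26 
6 8 [372, -120, 90] 0.0 [ 0.47  0.96  2.23 -1.21  1.41 -1.52]
6 8 [375, -185, 90] 92.02 
6 8 [375, -185, 215] 26.27 
3 0 [372, -120, 90] 0.0 [ 0.46  1.06  2.16 -1.16  1.54 -1.5 ]
3 0 [375, -185, 90] 1.5 
3 0 [375, -185, 215] 1.11 
3 8 [372, -120, 90] 0.0 [ 0.46  0.96  2.2  -1.17  1.42 -1.55]
3 8 [375, -185, 90] 10.89 
3 8 [375, -185, 215] 0.0 [ 0.3   0.64  2.31 -1.3   1.48 -1.75]
0 0 [372, -120, 90] 0.0 [ 0.45  1.06  2.13 -1.12  1.55 -1.53]
0 0 [375, -185, 90] 0.0 [ 0.3   1.06  2.18 -1.28  1.54 -1.47]
0 0 [375, -185, 215] 0.0 [ 0.3   0.76  2.26 -1.28  1.61 -1.69]
0 8 [372, -120, 90] 0.0 [ 0.44  0.96  2.17 -1.13  1.44 -1.58]
0 8 [375, -185, 90] 0.0 [ 0.29  0.96  2.22 -1.29  1.42 -1.53]
0 8 [375, -185, 215] 0.0 [ 0.29  0.65  2.28 -1.26  1.5  -1.78]
-4 0 [372, -120, 90] 0.0 [ 0.42  1.05  2.09 -1.08  1.57 -1.57]
-4 0 [375, -185, 90] 0.0 [ 0.28  1.06  2.14 -1.22  1.55 -1.52]
-4 0 [375, -185, 215] 0.0 [ 0.28  0.76  2.22 -1.23  1.63 -1.72]
-4 8 [372, -120, 90] 0.0 [ 0.42  0.95  2.13 -1.08  1.46 -1.62]
-4 8 [375, -185, 90] 0.0 [ 0.27  0.96  2.18 -1.23  1.43 -1.58]
-4 8 [375, -185, 215] 0.0 [ 0.27  0.66  2.23 -1.21  1.52 -1.81]
1.5668331213714528e-26 [ 0.50136724  0.55750182  2.22594082 -1.13014922  1.72910537 -1.89342108]
[322. 249. 349.] [0. 0. 0.] [ 0.25  0.38 -0.89]
[299. 183. 271.] [-0.33  0.15  0.21] [ 0.06  0.1  -0.99]
[280. 102. 228.] [-0.64  0.32  0.42] [-0.1  -0.22 -0.97]
[274.  21. 219.] [-0.94  0.51  0.64] [-0.2  -0.53 -0.83]
[287. -46. 236.] [-1.23  0.71  0.86] [-0.21 -0.78 -0.59]
[322. -89. 268.] [-1.51  0.91  1.07] [-0.12 -0.95 -0.29]
[ 372. -100.  300.] [-1.79  1.1   1.27] [ 0.03 -1.    0.  ]
```

Run:
```python
from ik2 import *
q0=np.array(D[-1][0]);R0=R.from_rotvec(D[-1][2])
v=(target(-4,5)*R0.inv()).as_rotvec();print(v,np.linalg.norm(v))
q=q0
for s in np.linspace(0.1,1,10):
    pt=np.array([322,249,348])*(1-s)+s*np.array([345,-60,300]);c,q=M.ik(pt,R.from_rotvec(v*s)*R0,[q]);print(round(s,1),pt.round(),round(c,2),q.round(2))
```

```text
[-1.64402031  1.10242542  1.23036279] 2.330651664863073
0.1 [324. 218. 343.] 0.0 [ 0.41 -0.2   2.09  0.22  1.06 -1.48]
0.2 [327. 187. 338.] 0.0 [ 0.41 -0.12  2.01  0.1   1.23 -1.55]
0.3 [329. 156. 334.] 0.0 [ 0.43 -0.03  1.94 -0.02  1.38 -1.61]
0.4 [331. 125. 329.] 0.0 [ 0.45  0.05  1.9  -0.14  1.5  -1.68]
0.5 [334.  94. 324.] 0.0 [ 0.48  0.13  1.89 -0.26  1.6  -1.74]
0.6 [336.  64. 319.] 0.0 [ 0.51  0.21  1.9  -0.39  1.67 -1.81]
0.7 [338.  33. 314.] 0.0 [ 0.53  0.28  1.94 -0.53  1.71 -1.87]
0.8 [340.   2. 310.] 0.0 [ 0.55  0.35  1.99 -0.67  1.74 -1.92]
0.9 [343. -29. 305.] 0.0 [ 0.57  0.43  2.07 -0.81  1.75 -1.94]
1.0 [345. -60. 300.] 0.0 [ 0.57  0.51  2.17 -0.95  1.76 -1.94]
```

>>> move_arm(motion=[[1,-15,-2,-0.082,0.055,0.0615,0],[2,-31,-5,-0.164,0.11,0.123,0],[3,-46,-7,-0.247,0.165,0.1845,0],[5,-62,-10,-0.329,0.22,0.246,0],[6,-77,-12,-0.411,0.2756,0.3076,0]])

```text
t: 3.25
ee_pos: [328.0, 172.9, 336.5]
orientation: [-1.679, -2.568, 0.06]
ft_force: [-0.3, 0.7, -0.5]
width: 58.2
```

>>> move_arm(motion=[[1,-15,-2,-0.082,0.055,0.0615,0],[2,-31,-5,-0.164,0.11,0.123,0],[3,-46,-7,-0.247,0.165,0.1845,0],[5,-62,-10,-0.329,0.22,0.246,0],[6,-77,-12,-0.411,0.2756,0.3076,0]])

```text
t: 3.67
ee_pos: [334.2, 96.5, 324.0]
orientation: [-1.233, -2.689, 0.825]
ft_force: [-0.3, 0.2, -0.8]
width: 24.8
```

```bash
python3 log.py
python3 - <<'E'
from h import *
w=get_image("wrist");save(w,"w1.png")
for l in("lip_edge","marker_point"):print(l,mark_of(w,l)[:2])
E
```

```text
3.6667 [ 0.48207107  0.13898956  1.88444737 -0.26579092  1.6022811  -1.74182618] [334.2  96.5 324. ] [-1.23343915 -2.68893145  0.82456471] [-0.33155998  0.18556735 -0.83461845]
lip_edge [{'location': [199.5, 89.2], 'p': 0.95}]
marker_point [{'location': [199.8, 107.0], 'p': 0.42}]
```

View pics/w1.png

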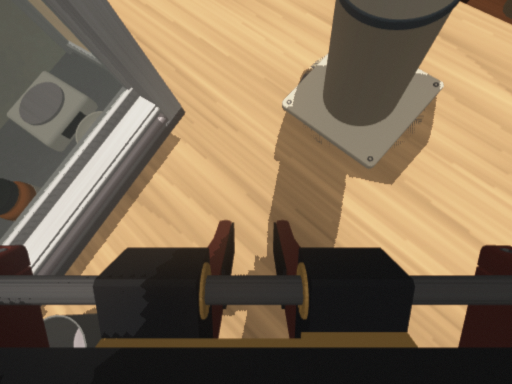

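The wrist view shows the lip running from (155,100) down to (35,270), with lip_edge at about (89,199). The robot base is at upper right, and the marker is out of frame. I'll finish the turn.

>>> move_arm(motion=[[1,-15,-2,-0.082,0.055,0.0615,0],[2,-31,-5,-0.164,0.11,0.123,0],[3,-46,-7,-0.247,0.165,0.1845,0],[5,-62,-10,-0.329,0.22,0.246,0],[6,-77,-12,-0.411,0.2756,0.3076,0]])

```text
t: 4.23
ee_pos: [339.8, 20.0, 312.0]
orientation: [-0.691, -2.592, 1.517]
ft_force: [-0.1, 0.0, -0.4]
width: 0.5
```

```bash
python3 log.py
python3 - <<'E'
from h import *
w=get_image("wrist");save(w,"w2.png")
for l in("lip_edge","marker_point"):print(l,mark_of(w,l)[:2])
E
```

```text
4.2333 [ 0.5470545   0.33371578  1.9423694  -0.59684429  1.73729353 -1.89354125] [339.8  20.  312. ] [-0.69058548 -2.59150936  1.51743025] [-0.0531828   0.04857163 -0.40868524]
lip_edge [{'location': [253.7, 147.9], 'p': 0.62}]
marker_point []
```

>>> move_arm(motion=[[1,-15,-2,-0.082,0.055,0.0615,0],[2,-31,-5,-0.164,0.11,0.123,0],[3,-46,-7,-0.247,0.165,0.1845,0],[5,-62,-10,-0.329,0.22,0.246,0],[6,-77,-12,-0.411,0.2756,0.3076,0]])

```text
t: 4.8
ee_pos: [346.1, -56.8, 299.9]
orientation: [-0.087, -2.28, 2.095]
ft_force: [0.4, 0.0, -1.3]
width: 0.2
```

```bash
python3 log.py
python3 - <<'E'
from h import *
w=get_image("wrist");save(w,"w3.png")
s=get_image("scene");t=get_image("top");
for l in("lip_edge","marker_point"):print(l,mark_of(w,l)[:2],mark_of(s,l)[:1],mark_of(t,l)[:1])
a=cv2.resize(w["color"],(512,384));cv2.imwrite("pics/ws.png",np.vstack([a[:300],s["color"][60:340]])[...,::-1])
E
```

```text
4.8 [ 0.57194525  0.54767986  2.12081521 -0.95017745  1.76864903 -1.9466168 ] [346.1 -56.8 299.9] [-0.08671764 -2.28012491  2.09464284] [ 0.43904929  0.02882031 -1.29525069]
lip_edge [{'location': [327.8, 148.3], 'p': 0.8}] [{'location': [151.1, 300.4], 'p': 0.92}] [{'location': [213.0, 307.2], 'p': 0.63}]
marker_point [] [{'location': [117.8, 232.8], 'p': 0.68}] [{'location': [143.9, 302.6], 'p': 0.45}]
```

View pics/ws.png

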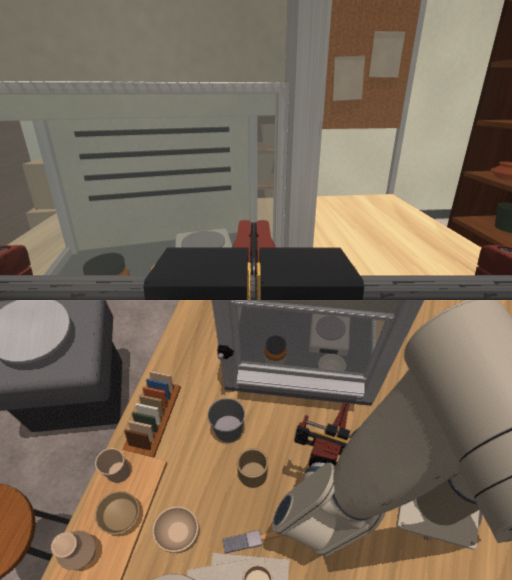

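The hand now points horizontally at the hood with its fingers shut. In the scene view the hand clears the cup and pail, and the lip runs from (238,375) to (365,390) in the combined picture. I'll triangulate the lip from all the views so far.

Run:
```python
from h import *
from scipy.spatial.transform import Rotation as R
import json
L=[json.loads(l) for l in open("log.jsonl")]
w=get_image("wrist");s=get_image("scene");t=get_image("top")
def Tt(e):T=np.eye(4);T[:3,:3]=R.from_rotvec(e[2]).as_matrix();T[:3,3]=e[1];return T
ct=np.array(w["camera_from_world"])@Tt(L[-1])
rs=[]
for i,rc in((-3,(199.5,89.2)),(-2,(253.7,147.9)),(-1,(327.8,148.3))):
    rs.append(ray({"mtx":w["mtx"],"camera_from_world":ct@np.linalg.inv(Tt(L[i]))},rc))
rs+= [ray(s,(151.1,300.4)),ray(t,(213,307.2))]
print(tri(rs)); print(tri(rs[:3]),tri(rs[3:]),tri(rs[:2]+rs[3:]))
print(tri([ray(s,(117.8,232.8)),ray(t,(143.9,302.6))]))
# plain marker/lip in scene at known x,y
for z in(110,116,122,128,134):print(z,proj(s,(468,-184,z)).round(1),proj(t,(468,-184,z)).round(1))
for z in(217,224,231):print(z,proj(s,(668,-172,z)).round(1))
```

```text
(array([ 470.94923055, -189.94963615,  105.07771987]), [np.float64(4.431941607821897), np.float64(1.2800688679431456), np.float64(3.33082977464785), np.float64(5.306896986401773), np.float64(4.970811173025112)])
(array([ 478.16885771, -201.26106067,   93.14121237]), [np.float64(1.702536281063527), np.float64(2.1132896096382128), np.float64(1.1020662747175132)]) (array([ 468.55124557, -194.89412286,   91.11073804]), [np.float64(1.014545950800854), np.float64(1.014545950800787)]) (array([ 470.13029287, -190.07943246,  105.76484201]), [np.float64(4.869534910699159), np.float64(1.7970549275835297), np.float64(5.066517886106929), np.float64(4.31582999350739)])
(array([ 668.16762281, -164.0549582 ,  225.0911872 ]), [np.float64(3.5237117360328565), np.float64(3.5237117360329075)])
110 [300.  150.7] [304.6 212.5]
116 [300.2 149.6] [304.8 212.2]
122 [300.3 148.6] [305.1 211.9]
128 [300.5 147.5] [305.3 211.6]
134 [300.7 146.4] [305.5 211.4]
217 [232.8 116.7]
224 [232.6 115.2]
231 [232.5 113.6]
```

>>> move_arm(motion=[[1,-5,-40,0,0,0,0],[2,-10,-80,0,0,0,0],[3,-15,-120,0,0,0,0],[4,-20,-150,0,0,0,0],[4,-20,-170,0,0,0,0]])

```text
t: 5.82
ee_pos: [349.0, -77.6, 127.2]
orientation: [-0.081, -2.273, 2.095]
ft_force: [-0.3, -0.3, 0.4]
width: 0.3
```

>>> move_arm(motion=[[0,0,-20,0,0,0,0],[0,0,-40,0,0,0,0],[0,0,-50,0,0,0,0],[0,0,-50,0,0,0,0]])

```text
t: 6.15
ee_pos: [349.3, -77.0, 78.3]
orientation: [-0.081, -2.273, 2.096]
ft_force: [-0.8, 0.4, 0.6]
width: 0.6
```

```bash
python3 log.py
python3 - <<'E'
from h import *
w=get_image("wrist");save(w,"w4.png")
for l in("lip_edge","marker_point"):
    print(l,mark_of(w,l)[:2])
o,d=ray(w,(192,256));print(o,d)
for z in(95,105,115,125):print(z,[proj(w,(470+a*.99,-188+a*.145,z)).round(1) for a in(-180,-100,0,180)])
E
```

```text
6.15 [ 0.52908838  1.05196703  2.03714781 -0.96754633  1.51963689 -1.61456348] [349.3 -77.   78.3] [-0.08059179 -2.27293567  2.09613467] [-0.80456125  0.41178893  0.57050539]
lip_edge [{'location': [156.1, 116.2], 'p': 0.92}]
marker_point []
[360.87342321  78.3558057  161.14359347] [-0.07688996 -0.94457918 -0.31915217]
95 [array([297.3, 162.8]), array([224.3, 166.4]), array([120.5, 171.5]), array([-112.7,  183.1])]
105 [array([297.8, 153.7]), array([224. , 156.8]), array([118.9, 161.3]), array([-118.1,  171.4])]
115 [array([298.3, 144.4]), array([223.7, 147. ]), array([117.1, 150.8]), array([-123.7,  159.3])]
125 [array([298.8, 134.9]), array([223.3, 137. ]), array([115.4, 140. ]), array([-129.4,  146.9])]
```

View pics/w4.png

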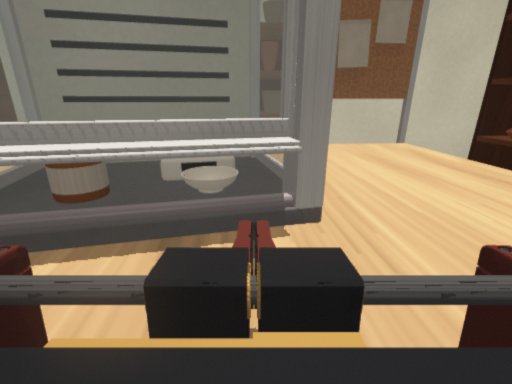

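The lip's right end is at about (298,147), and lip_edge at (116,156) puts it at z ≈ 110, with the underside at about 107. The closed fingers end at (254,222), below and in front of the lip. I'll check reachability next.

Run:
```python
from ik2 import *
print(f(P).round(1)[-15:])
R0=R.from_rotvec(D[-1][2]);q=D[-1][0]
for x in (330,345,355,365):
 for dy in(0,-4,-8):
  for pt in([x,-227,78],[x,-227,220]):
    Rt=rz(np.deg2rad(dy))*R0
    c,qq=M.ik(np.array(pt),Rt,[q]);print(pt,dy,round(c,2),qq.round(2))
```

```text
[ 0.   0.   0.  -0.   0.   0.  -0.  -0.   1.1 -0.   0.   1.4  0.7 -0.6
  0.1]
[330, -227, 78] 0 1.34 [ 0.19  1.09  2.18 -1.31  1.46 -1.46]
[330, -227, 220] 0 0.0 [ 0.19  0.72  2.28 -1.3   1.53 -1.7 ]
[330, -227, 78] -4 0.0 [ 0.18  1.07  2.14 -1.26  1.47 -1.5 ]
[330, -227, 220] -4 0.0 [ 0.18  0.72  2.24 -1.24  1.55 -1.74]
[330, -227, 78] -8 0.0 [ 0.16  1.06  2.11 -1.2   1.48 -1.55]
[330, -227, 220] -8 0.0 [ 0.16  0.72  2.2  -1.19  1.57 -1.77]
[345, -227, 78] 0 2.89 [ 0.19  1.08  2.15 -1.31  1.47 -1.49]
[345, -227, 220] 0 0.0 [ 0.19  0.72  2.25 -1.3   1.53 -1.73]
[345, -227, 78] -4 0.0 [ 0.17  1.07  2.12 -1.26  1.48 -1.53]
[345, -227, 220] -4 0.0 [ 0.17  0.72  2.21 -1.25  1.55 -1.77]
[345, -227, 78] -8 0.0 [ 0.15  1.06  2.08 -1.21  1.49 -1.58]
[345, -227, 220] -8 0.0 [ 0.15  0.72  2.17 -1.2   1.58 -1.8 ]
[355, -227, 78] 0 4.23 [ 0.18  1.07  2.13 -1.31  1.48 -1.52]
[355, -227, 220] 0 0.0 [ 0.18  0.72  2.23 -1.31  1.54 -1.75]
[355, -227, 78] -4 0.0 [ 0.17  1.06  2.1  -1.27  1.48 -1.55]
[355, -227, 220] -4 0.0 [ 0.17  0.72  2.19 -1.25  1.56 -1.79]
[355, -227, 78] -8 0.0 [ 0.15  1.06  2.06 -1.21  1.5  -1.6 ]
[355, -227, 220] -8 0.0 [ 0.15  0.73  2.15 -1.2   1.58 -1.82]
[365, -227, 78] 0 5.81 [ 0.18  1.07  2.11 -1.31  1.48 -1.54]
[365, -227, 220] 0 0.14 [ 0.18  0.72  2.21 -1.31  1.54 -1.77]
[365, -227, 78] -4 0.0 [ 0.16  1.06  2.08 -1.27  1.49 -1.58]
[365, -227, 220] -4 0.0 [ 0.16  0.72  2.17 -1.26  1.56 -1.81]
[365, -227, 78] -8 0.0 [ 0.15  1.05  2.04 -1.21  1.51 -1.62]
[365, -227, 220] -8 0.0 [ 0.15  0.73  2.13 -1.21  1.59 -1.84]
```

>>> move_arm(motion=[[-3,-35,0,0,0,-0.03,0],[-5,-70,0,0,0,-0.06,0],[-8,-105,0,0,0,-0.09,0],[-10,-120,0,0,0,-0.105,0],[-10,-120,0,0,0,-0.105,0]])

```text
t: 6.72
ee_pos: [338.3, -199.3, 80.9]
orientation: [-0.203, -2.216, 2.042]
ft_force: [-0.6, 0.6, -0.3]
width: 0.7
```

```bash
python3 log.py
python3 - <<'E'
from h import *
w=get_image("wrist");s=get_image("scene")
print(mark_of(w,"lip_edge")[:1],mark_of(s,"lip_edge")[:1])
for z in(105,115):print(z,[proj(w,(470+a*.99,-188+a*.145,z)).round(1) for a in(-180,-100,0)])
b=cv2.resize(s["color"][90:240,210:410],None,fx=2.56,fy=2.56,interpolation=cv2.INTER_CUBIC)
cv2.imwrite("pics/ws2.png",np.vstack([w["color"][:200],b])[...,::-1])
E
```

```text
6.7167 [ 0.22963101  1.05484606  2.09701005 -1.1608108   1.48521818 -1.55941323] [ 338.3 -199.3   80.9] [-0.20338763 -2.21561795  2.04241654] [-0.64720693  0.56503647 -0.28861528]
[] []
105 [array([317.2, 189.8]), array([199.2, 203.6]), array([ -8.5, 227.8])]
115 [array([318.4, 175.7]), array([198. , 187.6]), array([-15.2, 208.6])]
```

View pics/ws2.png

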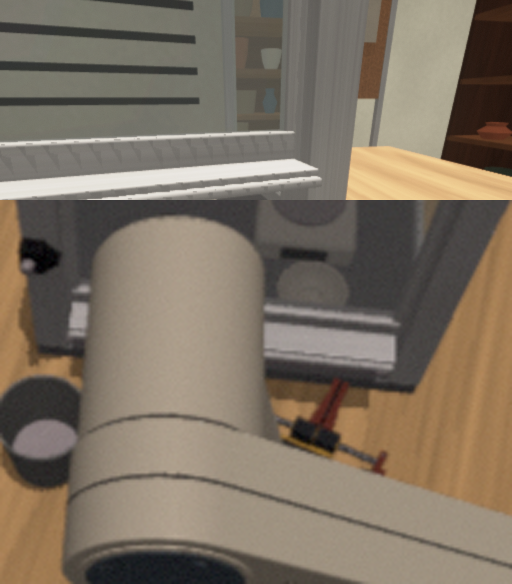

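In the wrist view the lip's front edge is at about (320,181), giving z ≈ 111. In the scene view the fingertips at (343,380) are just short of the lip. I'll slide under it and raise until contact.

>>> move_arm(motion=[[-1,-15,0,0,0,0,0],[-2,-30,0,0,0,0,0],[-2,-30,0,0,0,0,0]])

```text
t: 7.17
ee_pos: [337.4, -227.1, 80.0]
orientation: [-0.196, -2.218, 2.045]
ft_force: [-1.0, 0.6, 0.9]
width: 0.4
```

>>> move_arm(motion=[[0,0,5,0,0,0,0],[0,0,10,0,0,0,0],[0,0,10,0,0,0,0]])

```text
t: 7.42
ee_pos: [337.9, -226.1, 90.6]
orientation: [-0.196, -2.219, 2.046]
ft_force: [0.2, -0.6, -0.3]
width: 0.5
```

>>> move_arm(motion=[[0,0,4,0,0,0,0],[0,0,8,0,0,0,0],[0,0,8,0,0,0,0]])

```text
t: 7.67
ee_pos: [337.9, -226.6, 98.1]
orientation: [-0.197, -2.22, 2.045]
ft_force: [0.0, 0.5, -1.1]
width: 0.7
```

>>> move_arm(motion=[[0,0,3,0,0,0,0],[0,0,6,0,0,0,0],[0,0,6,0,0,0,0]])

```text
t: 7.92
ee_pos: [337.6, -226.9, 104.1]
orientation: [-0.197, -2.218, 2.045]
ft_force: [1.9, 1.5, -1.0]
width: -0.0
```

>>> move_arm(motion=[[0,0,4,0,0,0,0],[0,0,8,0,0,0,0],[0,0,8,0,0,0,0]])

```text
t: 8.17
ee_pos: [337.4, -227.0, 112.5]
orientation: [-0.197, -2.217, 2.046]
ft_force: [1.3, 0.7, -0.8]
width: 0.6
```

Run:
```python
from h import *
w=get_image("wrist");save(w,"w5.png");s=get_image("scene")
print(get_obs()["ft_force"])
print(mark_of(w,"lip_edge")[:1],mark_of(s,"lip_edge")[:1],mark_of(s,"marker_point")[:1])
for z in(105,115,125,135):print(z,[proj(w,(470+a*.99,-188+a*.145,z)).round(1) for a in(-190,-130,-100)])
a=cv2.resize(s["color"][120:170,230:390],None,fx=3.2,fy=3.2)
cv2.imwrite("pics/w5c.png",np.vstack([w["color"][:320],a])[...,::-1])
```

```text
[ 0.51928523  1.01681435 -0.01136039]
[] [] [{'location': [115.9, 233.1], 'p': 0.49}]
105 [array([343.3, 249. ]), array([253.8, 266.3]), array([201. , 276.4])]
115 [array([345., 235.]), array([253.8, 250.9]), array([199.7, 260.4])]
125 [array([346.7, 220.3]), array([253.7, 234.9]), array([198.5, 243.6])]
135 [array([348.6, 205.1]), array([253.7, 218.2]), array([197.1, 225.9])]
```

View pics/w5c.png

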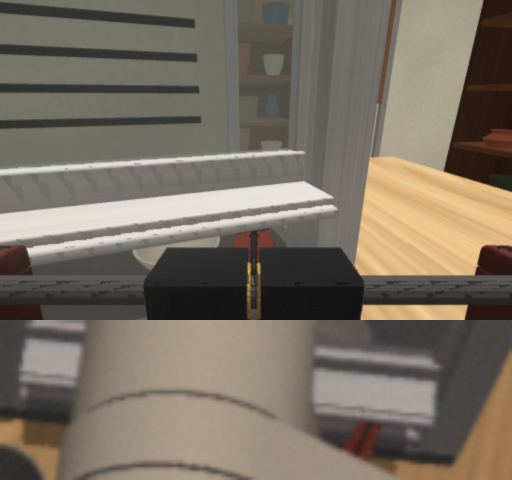

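The fingers at (254,235) go under the lip, whose front edge is at about (254,225). They are nearly touching, so I'll continue up.

>>> move_arm(motion=[[0,0,3,0,0,0,0],[0,0,6,0,0,0,0],[0,0,6,0,0,0,0]])

```text
t: 8.67
ee_pos: [337.0, -227.0, 118.0]
orientation: [-0.197, -2.218, 2.044]
ft_force: [-0.8, -0.6, -2.2]
width: 0.2
```

>>> move_arm(motion=[[0,0,3,0,0,0,0],[0,0,6,0,0,0,0],[0,0,9,0,0,0,0]])

```text
t: 8.92
ee_pos: [337.0, -227.0, 126.9]
orientation: [-0.197, -2.218, 2.044]
ft_force: [-1.9, -1.8, -3.5]
width: 0.5
```

>>> move_arm(motion=[[0,0,3,0,0,0,0],[0,0,6,0,0,0,0],[0,0,9,0,0,0,0]])

```text
t: 9.17
ee_pos: [337.1, -227.0, 136.0]
orientation: [-0.197, -2.218, 2.044]
ft_force: [-3.1, -2.5, -3.3]
width: 0.7
```

Contact: fz is about -3.4 N and the sash is moving. I'll raise it partway, safely below the mark, then back off to see the lip and marker together.

>>> move_arm(motion=[[0,0,4,0,0,0,0],[0,0,8,0,0,0,0],[0,0,12,0,0,0,0],[0,0,16,0,0,0,0],[0,0,20,0,0,0,0]])

```text
t: 9.58
ee_pos: [337.3, -227.0, 156.1]
orientation: [-0.197, -2.218, 2.044]
ft_force: [-2.9, -1.3, -3.7]
width: 0.8
```

>>> move_arm(motion=[[0,0,4,0,0,0,0],[0,0,8,0,0,0,0],[0,0,12,0,0,0,0],[0,0,16,0,0,0,0],[0,0,20,0,0,0,0]])

```text
t: 10.0
ee_pos: [337.3, -227.0, 176.1]
orientation: [-0.197, -2.218, 2.044]
ft_force: [-3.8, -1.1, -4.2]
width: 0.7
```

>>> move_arm(motion=[[0,0,0,0,0,0,0],[0,0,-4,0,0,0,0],[0,0,-8,0,0,0,0],[0,0,-12,0,0,0,0],[1,20,-12,0,0,0,0]])

```text
t: 10.42
ee_pos: [337.6, -208.2, 163.0]
orientation: [-0.198, -2.215, 2.044]
ft_force: [-0.8, 0.5, -0.1]
width: 0.4
```

>>> move_arm(motion=[[8,35,0,0,0,0,0],[18,70,8,0,0,0,0],[32,105,16,0,0,0,0],[48,140,24,0,0,0,0],[64,175,32,0,0,0,0]])

```text
t: 10.83
ee_pos: [402.8, -30.0, 195.8]
orientation: [-0.195, -2.217, 2.045]
ft_force: [1.1, -0.8, -0.2]
width: 0.5
```

>>> move_arm(motion=[[25,30,10,0,0,0.05,0],[50,60,20,0,0,0.1,0],[80,75,30,0,0,0.2,0],[110,80,30,0,0,0.3,0],[110,80,30,0,0,0.3,0]])

```text
t: 11.25
ee_pos: [514.7, 50.0, 225.6]
orientation: [-0.143, 2.241, -2.064]
ft_force: [-0.2, 0.2, -0.3]
width: 0.6
```

```bash
python3 log.py
python3 - <<'E'
from h import *
w=get_image("wrist");save(w,"w6.png");s=get_image("scene");save(s,"s6.png")
for l in("lip_edge","marker_point"):print(l,mark_of(w,l)[:2],mark_of(s,l)[:1])
E
```

```text
11.25 [ 0.62374326  0.80101394  1.78779976 -1.10250751  1.74960976 -2.05696688] [514.7  50.  225.6] [-0.14344939  2.24138943 -2.06444814] [-0.1502105   0.23082234 -0.34885822]
lip_edge [{'location': [182.8, 301.9], 'p': 0.82}] [{'location': [134.4, 304.0], 'p': 0.62}]
marker_point [{'location': [159.8, 168.3], 'p': 0.85}, {'location': [183.2, 302.8], 'p': 0.69}] []
```

View pics/w6.png

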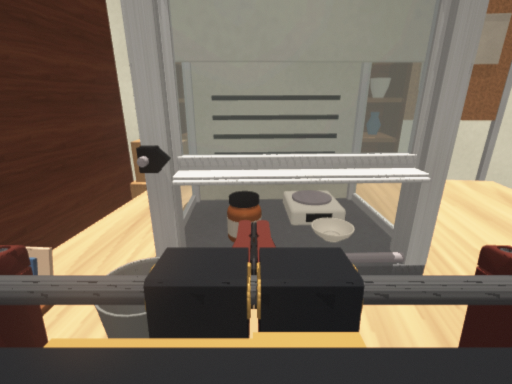

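The wrist view shows the marker tip at (169,159), with the lip's left end just right of and below it at (176,180). I'll take a second position for triangulation.

>>> move_arm(motion=[[20,0,35,0,0,0,0],[40,0,70,0,0,0,0],[60,0,105,0,0,0,0],[60,0,120,0,0,0,0],[60,0,120,0,0,0,0]])

```text
t: 11.97
ee_pos: [572.7, 47.6, 348.6]
orientation: [-0.129, 2.247, -2.065]
ft_force: [-0.3, -0.2, 0.3]
width: 0.4
```

```bash
python3 log.py
python3 - <<'E'
from h import *
from scipy.spatial.transform import Rotation as R
import json
L=[json.loads(l) for l in open("log.jsonl")]
w=get_image("wrist");save(w,"w7.png")
def Tt(e):T=np.eye(4);T[:3,:3]=R.from_rotvec(e[2]).as_matrix();T[:3,3]=e[1];return T
ct=np.array(w["camera_from_world"])@Tt(L[-1])
w6={"mtx":w["mtx"],"camera_from_world":ct@np.linalg.inv(Tt(L[-2]))}
m={l:mark_of(w,l) for l in("lip_edge","marker_point")};print(m)
s=get_image("scene");t=get_image("top")
for l,rc in(("lip_edge",(182.8,301.9)),("marker_point",(159.8,168.3))):
    k=m[l][0]["location"];rs=[ray(w6,rc),ray(w,k)];print(l,tri(rs))
    for im in(s,t):
        q=mark_of(im,l)
        if q:print(q[0]);rs.append(ray(im,q[0]["location"]))
    print(tri(rs))
c=cv2.imread("pics/w6.png")[140:200,140:300];d=w["color"][120:360,100:300,::-1]
cv2.imwrite("pics/w67.png",np.vstack([cv2.resize(c,None,fx=4,fy=4,interpolation=2)[:, :600],cv2.resize(d,None,fx=1.5,fy=1.5,interpolation=2)[:,:300].repeat(2,1)[:, :600]]))
np.save("w6.npy",w6["camera_from_world"]);np.save("w7.npy",np.array(w["camera_from_world"]));np.save("K.npy",np.array(w["mtx"]))
E
```

```text
11.9667 [ 0.56562166  0.64711816  1.67365937 -1.19719782  1.82985104 -2.31669097] [572.7  47.6 348.6] [-0.12929508  2.2467191  -2.06541923] [-0.25383667 -0.16576271  0.2899147 ]
{'lip_edge': [], 'marker_point': [{'location': [237.7, 210.6], 'p': 0.76}]}Traceback (most recent call last):
  File "<stdin>", line 12, in <module>
IndexError: list index out of range
```

View pics/w7.png

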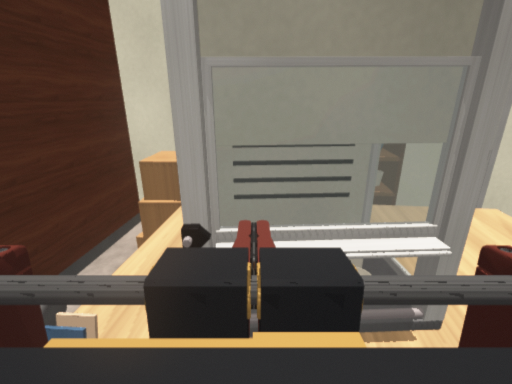

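Run:
```python
from h import *
from scipy.spatial.transform import Rotation as R
import json
L=[json.loads(l) for l in open("log.jsonl")]
w=get_image("wrist")
def Tt(e):T=np.eye(4);T[:3,:3]=R.from_rotvec(e[2]).as_matrix();T[:3,3]=e[1];return T
ct=np.array(w["camera_from_world"])@Tt(L[-1])
w6={"mtx":w["mtx"],"camera_from_world":ct@np.linalg.inv(Tt(L[-2]))}
np.save("ct.npy",ct)
print("marker",tri([ray(w6,(159.8,168.3)),ray(w,(237.7,210.6))]), tri([ray(w6,(159,169.5)),ray(w,(237,211))]))
g6=cv2.imread("pics/w6.png",0);g7=cv2.imread("pics/w7.png",0)
for c in(200,300,415):print("w6",c,g6[150:190,c])
for c in(300,380,440):print("w7",c,g7[220:262,c])
print(g6[178,165:185],g6[176,412:432]);print(g7[248,432:455])
```

```text
marker (array([ 667.97422485, -173.04864629,  219.94714411]), [np.float64(1.3550728647900996), np.float64(1.3550728647901014)]) (array([ 667.37019064, -174.91962838,  220.53350667]), [np.float64(0.8599603976111997), np.float64(0.859960397611352)])
w6 200 [138 138 138 138 155 217 235 190 139 131 133 137 137 138 140 136 134 137
 137 146 213 241 245 245 246 245 242 193 143 156 228 228 175 138 130 123
 127 130 129 131]
w6 300 [133 111  86 130 216 237 195 142 135 136 137 140 141 140 141 141 140 137
 146 215 238 243 244 243 242 230 175 139 182 232 221 165 130 125 125 128
 128 129 129 130]
w6 415 [134 133 133 138 173 161 142 137 137 132 132 133 134 131 131 134 136 144
 209 241 245 246 247 246 210 156 154 230 233 191 149 131 117 112 113 111
 112 111 112 111]
w7 300 [128 128 128 128 137 149 200 234 238 212 158 135 135 137 137 134 134 131
 132 137 184 230 239 241 240 239 237 174  82  50  48  50  51  49  49  49
  49  48  49  47  48  46]
w7 380 [159 161 154 153 201 235 239 213 160 135 133 127 124 124 122 122 123 131
 188 233 240 242 243 243 242 242 240 241 242 240 193 147 203 235 232 190
 144 116  93  84  80  82]
w7 440 [123 120 121 120 122 117 117 112 108 107 106 104 106 105 104 103 104 104
 105 115 168 229 242 244 244 244 244 243 203 147 152 228 234 203 156 128
 123 126 128 128 128 127]
[131 128 131 137 135 129 119 127 149 145 144 146 149 152 152 152 150 144
 142 146] [152 155 156 154 155 155 150 154 157 160 161 158 158 157 155 152 146 139
 137 134]
[213 202 215 216 218 216 214 210 203 202 203 200 200 199 197 195 191 187
 147 127 127 127 128]
```

Run:
```python
from h import *
from scipy.spatial.transform import Rotation as R
import json
L=[json.loads(l) for l in open("log.jsonl")];ct=np.load("ct.npy")
w=get_image("wrist")
def Tt(e):T=np.eye(4);T[:3,:3]=R.from_rotvec(e[2]).as_matrix();T[:3,3]=e[1];return T
w6={"mtx":w["mtx"],"camera_from_world":ct@np.linalg.inv(Tt(L[-2]))}
for dr in(0,1):
    r,e=tri([ray(w6,(179.4,428.5)),ray(w,(253.4+dr,449.5))]);print("right top corner",r,e)
m,_=tri([ray(w6,(159.4,169)),ray(w,(237.4,211))]);print("marker",m)
# lip edge line: fit z,y0,yaw from edge rows
from scipy.optimize import least_squares
obs=[(w6,200,182.4),(w6,300,180.9),(w6,415,179.6),(w,380,255.4),(w,440,253.7)]
def res(v,full=False):
    z,y0,yaw=v;o=[]
    for im,c,rr in obs:
        a,b=[proj(im,(470+s*np.cos(yaw),y0+s*np.sin(yaw),z)) for s in(-150,150)]
        o.append(a[1]+(c-a[0])*(b[1]-a[1])/(b[0]-a[0])-rr)
    return np.array(o+[(yaw-.15)*20])
s=least_squares(res,[195,-190,.15]);print("top edge z,y0,yaw",s.x,s.fun.round(2))
```

```text
right top corner [ 287.03341612 -222.07895324  192.61722989] [np.float64(0.12056930676696952), np.float64(0.12056930676697238)]
right top corner [ 290.0060303  -216.35808085  194.03332948] [np.float64(0.08489746761928374), np.float64(0.08489746761938312)]
marker [ 667.66976639 -174.18176591  220.17132994]
top edge z,y0,yaw [ 1.91181918e+02 -1.89897671e+02  1.89319954e-01] [-0.41  0.12  0.3   0.16 -0.17  0.79]
```

>>> move_arm(motion=[[-40,0,-35,0,0,-0.06,0],[-75,0,-70,0,0,-0.12,0],[-110,0,-105,0,0,-0.18,0],[-140,-10,-135,0,0,-0.24,0],[-170,-30,-155,0,0,-0.3,0]])

```text
t: 12.73
ee_pos: [420.4, 28.3, 204.2]
orientation: [-0.198, -2.217, 2.045]
ft_force: [0.9, -0.2, -1.3]
width: 0.4
```

```bash
python3 log.py; python3 -c "
from ik2 import *
print((R.from_rotvec([-.197,-2.218,2.044])*R.from_rotvec(D[-1][2]).inv()).as_rotvec())"
```

```text
12.7333 [ 0.58970785  0.83057945  1.81286115 -0.83770149  1.83344432 -1.93420776] [420.4  28.3 204.2] [-0.19795034 -2.2165653   2.0445366 ] [ 0.91181989 -0.18889675 -1.25902657]
[ 8.97504394e-04 -9.79832031e-05  9.08148008e-04]
```

>>> move_arm(motion=[[-14,-33,-15,0,0,0,0],[-28,-66,-30,0,0,0,0],[-42,-99,-42,0,0,0,0],[-56,-132,-42,0,0,0,0],[-70,-165,-42,0,0,0,0]])

```text
t: 13.15
ee_pos: [350.7, -138.8, 163.4]
orientation: [-0.193, -2.217, 2.045]
ft_force: [1.0, 0.5, -0.3]
width: 0.5
```

>>> move_arm(motion=[[-6,-30,0,0,0,0,0],[-10,-60,0,0,0,0,0],[-12,-85,0,0,0,0,0],[-12,-90,0,0,0,0,0],[-12,-90,0,0,0,0,0]])

```text
t: 13.57
ee_pos: [338.8, -228.5, 164.0]
orientation: [-0.198, -2.215, 2.043]
ft_force: [0.2, 0.6, -0.6]
width: 0.1
```

Raise to TCP z ≈ 204, a little short of the computed 207.

>>> move_arm(motion=[[0,0,4,0,0,0,0],[0,0,8,0,0,0,0],[0,0,12,0,0,0,0],[0,0,16,0,0,0,0],[0,0,20,0,0,0,0]])

```text
t: 13.98
ee_pos: [340.7, -226.7, 184.3]
orientation: [-0.196, -2.221, 2.044]
ft_force: [0.8, 4.4, -4.2]
width: 0.7
```

>>> move_arm(motion=[[0,0,4,0,0,0,0],[0,0,8,0,0,0,0],[0,0,12,0,0,0,0],[0,0,16,0,0,0,0],[0,0,19,0,0,0,0]])

```text
t: 14.4
ee_pos: [340.2, -227.5, 203.8]
orientation: [-0.197, -2.219, 2.045]
ft_force: [2.1, 4.0, -3.9]
width: 0.3
```

>>> move_arm(motion=[[0,0,0,0,0,0,0],[0,0,-4,0,0,0,0],[0,0,-8,0,0,0,0],[0,0,-12,0,0,0,0],[1,20,-12,0,0,0,0]])

```text
t: 14.82
ee_pos: [339.5, -208.9, 190.7]
orientation: [-0.198, -2.214, 2.043]
ft_force: [-0.4, -0.9, 0.5]
width: 0.6
```

>>> move_arm(motion=[[8,35,0,0,0,0,0],[18,70,0,0,0,0,0],[32,105,0,0,0,0,0],[48,140,0,0,0,0,0],[64,175,0,0,0,0,0]])

```text
t: 15.23
ee_pos: [404.9, -30.9, 191.0]
orientation: [-0.195, -2.216, 2.045]
ft_force: [0.6, -0.6, -1.6]
width: 0.4
```

>>> move_arm(motion=[[25,30,7,0,0,0.05,0],[50,60,14,0,0,0.1,0],[80,75,21,0,0,0.2,0],[110,80,31,0,0,0.3,0],[110,80,31,0,0,0.3,0]])

```text
t: 15.65
ee_pos: [517.0, 49.2, 222.9]
orientation: [-0.142, 2.241, -2.065]
ft_force: [-0.5, 1.2, -0.0]
width: 0.6
```

```bash
python3 log.py
python3 - <<'E'
from h import *
w=get_image("wrist");save(w,"w8.png")
for l in("lip_edge","marker_point"):print(l,mark_of(w,l)[:2])
g=cv2.imread("pics/w8.png",0)
for c in(185,200,300,415):print(c,g[135:190,c])
print(proj(w,(667.7,-174.2,220.2)))
ct=np.load("ct.npy")
for z in(217,220,223):
  print(z,[ (lambda a,b:[round(a[1]+(c-a[0])*(b[1]-a[1])/(b[0]-a[0]),1) for c in(185,200,300,415)])(*[proj(w,(470+s*np.cos(y),-189+s*np.sin(y),z+3.5)) for s in(-150,150)]) for y in(.15,.19)])
print(g[148:172:1,155:180])
E
```

```text
15.65 [ 0.61999537  0.80724036  1.78335762 -1.10486134  1.74800484 -2.05585188] [517.   49.2 222.9] [-0.14203899  2.24134156 -2.06544612] [-0.47631004  1.21615706 -0.04491138]
lip_edge [{'location': [161.9, 304.3], 'p': 0.75}]
marker_point [{'location': [157.9, 169.4], 'p': 0.72}]
185 [145 222 229 178 140 133 138 142 142 142 140 138 135 138 138 143 194 237
 245 245 245 235 184 144 155 224 217 168 140 128 112 109 107 107 108 113
 155 187 194 198 197 193 188 185 184 186 186 185 186 186 181 177 177 179
 180]
200 [162 224 225 174 142 142 144 144 143 141 142 140 138 139 141 150 214 241
 245 246 244 223 168 146 154 222 197 158 141 133 134 136 136 134 136 135
 134 133 134 134 134 132 133 133 133 133 132 132 131 132 131 127 129 125
 123]
300 [215 231 186 151 148 148 149 149 147 146 147 147 145 145 148 193 235 244
 244 242 216 163 144 177 229 209 165 141 129 129 131 131 132 131 131 129
 130 131 133 132 132 130 131 130 131 130 129 127 127 129 130 129 132 131
 130]
415 [206 177 142 139 140 139 139 137 137 134 132 133 134 145 214 242 245 246
 246 213 157 149 204 225 191 151 134 120 112 111 112 1
[... 2429 characters left out ...]
72 118 134 136 139 139 134 130 122 122
  122 120 119 119 118 117 116]
 [ 34  34  35  35  35  37  40  64 112 137 139 136 139 137 135 132 120 120
  117 116 115 115 114 113 113]
 [ 34  34  36  36  36  36  42  74 126 138 140 137 138 139 135 132 119 121
  120 115 114 116 114 114 116]
 [ 36  35  35  36  35  37  55  96 130 136 139 136 139 139 136 131 119 119
  121 114 113 115 114 114 115]
 [ 36  36  34  35  40  57  92 120 130 133 138 135 138 140 135 131 117 121
  121 115 113 116 114 115 115]
 [ 39  40  40  43  67 107 121 130 133 132 134 135 138 140 137 131 122 121
  120 115 115 114 114 115 115]
 [ 67  68  68  78 110 127 129 131 134 132 133 134 137 139 138 133 123 121
  119 115 114 114 115 116 126]]
```

Run:
```python
import cv2
for n,cs,r in(("w5",(100,150,225,300),(170,262)),("w4",(60,150,250),(110,165))):
    im=cv2.imread(f"pics/{n}.png",0)
    for c in cs:print(n,c,r[0],im[r[0]:r[1],c].tolist())
```

```text
w5 100 170 [118, 116, 116, 117, 118, 118, 117, 116, 119, 119, 120, 119, 119, 119, 118, 119, 116, 117, 116, 112, 113, 114, 115, 115, 114, 115, 115, 116, 113, 112, 112, 113, 126, 199, 220, 222, 221, 221, 220, 221, 221, 224, 226, 225, 225, 223, 225, 224, 223, 222, 220, 221, 224, 224, 222, 224, 225, 215, 190, 151, 128, 119, 118, 115, 115, 111, 123, 197, 221, 224, 224, 217, 174, 182, 183, 164, 145, 130, 123, 122, 118, 113, 107, 102, 96, 85, 77, 77, 76, 77, 76, 75]
w5 150 170 [115, 115, 117, 117, 118, 118, 118, 118, 118, 117, 116, 116, 115, 115, 114, 111, 110, 111, 112, 113, 115, 115, 113, 114, 111, 111, 117, 159, 208, 222, 224, 222, 222, 222, 224, 226, 227, 227, 226, 224, 224, 225, 224, 223, 224, 224, 225, 224, 223, 226, 224, 206, 168, 135, 123, 120, 116, 116, 117, 154, 207, 222, 224, 223, 218, 208, 195, 175, 154, 135, 126, 124, 119, 112, 110, 103, 106, 131, 140, 142, 141, 141, 142, 142, 142, 143, 143, 142, 140, 140, 141, 141]
w5 225 170 [114, 112, 115, 114, 113, 111, 112, 112, 109, 107, 110, 109, 110, 112, 112, 111, 109, 108, 114, 160, 210, 224, 224, 225, 226, 227, 227, 228, 227, 227, 22
[... 856 characters left out ...]
9, 118, 117, 117, 119, 117, 115, 128, 204, 228, 229, 229, 228, 221, 170, 121, 109, 107, 124, 207, 220, 187, 139, 116, 109, 104, 98, 79, 63]
w4 150 110 [121, 121, 120, 121, 121, 121, 120, 121, 121, 140, 205, 191, 144, 124, 124, 125, 125, 126, 128, 127, 126, 124, 123, 121, 123, 124, 122, 121, 121, 119, 132, 205, 227, 229, 228, 227, 206, 156, 124, 118, 123, 180, 212, 196, 157, 133, 122, 112, 106, 108, 104, 88, 80, 78, 77]
w4 250 110 [114, 111, 112, 114, 112, 112, 114, 128, 196, 202, 149, 113, 108, 109, 110, 116, 117, 115, 117, 115, 114, 113, 110, 112, 113, 114, 112, 125, 207, 230, 232, 231, 229, 183, 130, 114, 123, 178, 208, 191, 151, 128, 118, 109, 103, 101, 93, 81, 77, 76, 77, 77, 76, 77, 78]
```

>>> move_arm(motion=[[-35,3,0,0,0,0,0],[-70,6,0,0,0,0,0],[-105,10,0,0,0,0,0],[-125,10,-20,0,0,0,0],[-125,10,-50,0,0,0,0]])

```text
t: 16.22
ee_pos: [385.9, 56.2, 173.5]
orientation: [-0.136, 2.245, -2.074]
ft_force: [0.6, -0.2, 0.4]
width: 0.7
```

>>> move_arm(motion=[[0,0,-20,0,0,0,0],[0,0,-33,0,0,0,0],[0,0,-33,0,0,0,0],[0,0,-33,0,0,0,0]])

```text
t: 16.55
ee_pos: [388.9, 56.4, 139.1]
orientation: [-0.137, 2.245, -2.075]
ft_force: [-0.0, 0.5, 0.7]
width: 0.3
```

```bash
python3 log.py
python3 - <<'E'
from h import *
w=get_image("wrist");save(w,"w9.png");print(ray(w,(192,256)))
m={}
for l in("lip_edge","marker_point"):
    m[l]=mark_of(w,l)[:2];print(l,m[l])
for z in(215,220,225):print(z,"mk",proj(w,(668,-172,z)).round(1),"lip",[proj(w,(470+s*.985,-189+s*.16,z)).round(1) for s in(190,100,0)])
k=proj(w,(668,-172,222)).round().astype(int);c0,r0=k
c=w["color"][r0-30:r0+35,max(0,c0-35):c0+95]
cv2.imwrite("pics/w9c.png",cv2.resize(c,None,fx=6,fy=6,interpolation=2)[...,::-1]);print("crop origin row,col",r0-30,max(0,c0-35))
E
```

```text
16.55 [ 0.77744329  0.92458269  1.94512333 -0.91535664  1.6582671  -1.78723396] [388.9  56.4 139.1] [-0.13747172  2.2453469  -2.07479494] [-0.01344987  0.53551004  0.66342866]
(array([370.64735948, 211.14543526, 221.68183888]), array([ 0.10495697, -0.94249278, -0.31731906]))
lip_edge [{'location': [103.3, 216.1], 'p': 0.84}]
marker_point [{'location': [96.2, 78.2], 'p': 0.79}, {'location': [176.8, 183.0], 'p': 0.43}]
215 mk [ 79.7 104. ] lip [array([ 80.1, 104.2]), array([145.9, 104.2]), array([217.7, 104.3])]
220 mk [ 79.  100.3] lip [array([ 79.3, 100.3]), array([145.5, 100.4]), array([217.6, 100.5])]
225 mk [78.3 96.6] lip [array([78.6, 96.5]), array([145. ,  96.6]), array([217.5,  96.7])]
crop origin row,col 69 44
```

View pics/w9c.png

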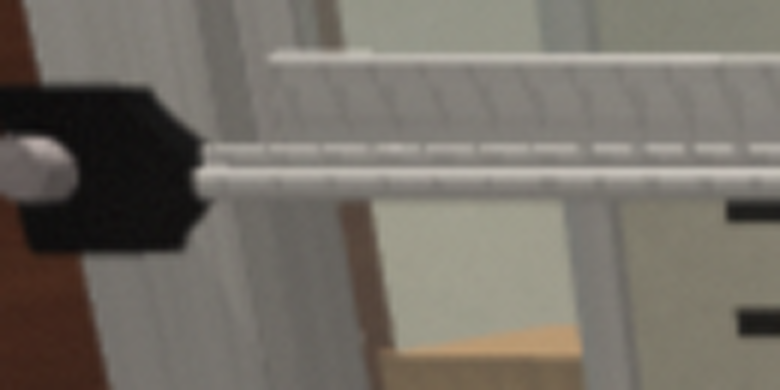

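The camera is level with the mark in this view, so there is no parallax. The lip plate's centre is at crop row 181 and the marker's point at about row 170 (6x scale). That means the lip needs another ~2.7 mm, so I'll go back under it and add that.

>>> move_arm(motion=[[0,-10,30,0,0,-0.1,0],[-5,-35,49,0,0,-0.2,0],[-10,-70,49,0,0,-0.3,0],[-18,-105,49,0,0,-0.3,0],[-26,-140,49,0,0,-0.3,0]])

```text
t: 17.12
ee_pos: [364.4, -83.9, 189.0]
orientation: [-0.204, -2.222, 2.042]
ft_force: [-0.1, 1.1, -0.5]
width: 0.6
```

>>> move_arm(motion=[[-8,-35,0,0,0,0,0],[-16,-70,0,0,0,0,0],[-22,-105,0,0,0,0,0],[-24,-145,0,0,0,0,0],[-24,-145,0,0,0,0,0]])

```text
t: 17.53
ee_pos: [336.7, -232.4, 189.4]
orientation: [-0.205, -2.213, 2.041]
ft_force: [0.4, 0.4, 0.4]
width: 0.5
```

>>> move_arm(motion=[[0,0,4,0,0,0,0],[0,0,8,0,0,0,0],[0,0,12,0,0,0,0],[0,0,14,0,0,0,0],[0,0,14,0,0,0,0]])

```text
t: 17.95
ee_pos: [340.9, -226.5, 202.9]
orientation: [-0.196, -2.221, 2.046]
ft_force: [0.9, -0.1, -0.5]
width: 0.7
```

>>> move_arm(motion=[[0,0,1.2,0,0,0,0],[0,0,2.4,0,0,0,0],[0,0,3.6,0,0,0,0],[0,0,3.6,0,0,0,0]])

```text
t: 18.28
ee_pos: [340.4, -227.2, 205.6]
orientation: [-0.196, -2.22, 2.044]
ft_force: [0.1, 2.8, -4.0]
width: 0.7
```

>>> move_arm(motion=[[0,0,0.5,0,0,0,0],[0,0,0.9,0,0,0,0],[0,0,0.9,0,0,0,0]])

```text
t: 18.53
ee_pos: [340.1, -227.5, 206.7]
orientation: [-0.197, -2.219, 2.044]
ft_force: [2.1, 3.4, -3.8]
width: 0.1
```

>>> move_arm(motion=[[0,0,-4,0,0,0,0],[0,0,-8,0,0,0,0],[0,0,-12,0,0,0,0],[0,0,-15,0,0,0,0],[1,20,-15,0,0,0,0]])

```text
t: 18.95
ee_pos: [339.6, -208.9, 191.4]
orientation: [-0.198, -2.214, 2.043]
ft_force: [0.2, 0.4, 0.5]
width: 1.0
```

>>> move_arm(motion=[[6,35,0,0,0,0,0],[13,70,0,0,0,0,0],[20,105,0,0,0,0,0],[28,140,0,0,0,0,0],[36,175,0,0,0,0,0]])

```text
t: 19.37
ee_pos: [376.7, -30.9, 191.7]
orientation: [-0.196, -2.217, 2.045]
ft_force: [0.8, -0.6, 0.2]
width: 0.4
```

>>> move_arm(motion=[[3,30,-10,0,0,0.1,0],[6,60,-25,0,0,0.2,0],[13,90,-52,0,0,0.3,0],[13,90,-52,0,0,0.3,0],[13,90,-52,0,0,0.3,0]])

```text
t: 19.78
ee_pos: [389.4, 58.3, 139.0]
orientation: [-0.144, 2.243, -2.072]
ft_force: [0.6, -0.8, -0.5]
width: 0.4
```

```bash
python3 log.py
python3 - <<'E'
from h import *
w=get_image("wrist");save(w,"w10.png");print(ray(w,(192,256))[0])
for l in("lip_edge","marker_point"):print(l,mark_of(w,l)[:1])
for n in("w9","w10"):
    g=cv2.imread(f"pics/{n}.png",0)
    print(n,"clip col",g[75:120,62].tolist())
    for c in(90,130):print(n,c,80,g[80:112,c].tolist())
E
```

```text
19.7833 [ 0.78165278  0.92477349  1.94432279 -0.91663303  1.6581993  -1.78793775] [389.4  58.3 139. ] [-0.14351158  2.24257492 -2.07189644] [ 0.55688788 -0.81647167 -0.48313839]
[370.20079081 212.97835786 221.61743955]
lip_edge [{'location': [100.4, 216.5], 'p': 0.9}]
marker_point [{'location': [97.7, 78.9], 'p': 0.97}]
w9 clip col [124, 125, 126, 126, 124, 125, 122, 103, 57, 23, 13, 14, 16, 13, 15, 16, 17, 15, 14, 16, 17, 18, 15, 17, 14, 17, 17, 17, 17, 14, 15, 18, 16, 17, 16, 26, 74, 106, 115, 114, 114, 113, 115, 113, 114]
w9 90 80 [119, 118, 119, 120, 124, 124, 122, 118, 115, 114, 118, 122, 126, 160, 143, 125, 129, 176, 155, 124, 117, 111, 100, 98, 99, 99, 98, 100, 99, 100, 101, 102]
w9 130 80 [125, 125, 127, 129, 129, 129, 127, 128, 125, 124, 125, 126, 130, 165, 152, 131, 133, 185, 168, 138, 123, 117, 135, 149, 157, 155, 156, 155, 156, 156, 155, 156]
w10 clip col [124, 124, 125, 125, 125, 126, 123, 104, 57, 22, 16, 17, 17, 16, 17, 15, 15, 16, 15, 16, 18, 16, 15, 16, 19, 18, 16, 18, 17, 15, 18, 18, 19, 16, 18, 31, 92, 113, 113, 112, 111, 110, 111, 109, 92]
w10 90 80 [121, 120, 120, 121, 121, 120, 122, 121, 122, 121, 122, 133, 134, 129, 134, 184, 166, 136, 123, 111, 106, 106, 107, 106, 106, 108, 108, 106, 107, 108, 106, 108]
w10 130 80 [129, 129, 129, 130, 128, 129, 127, 124, 125, 127, 134, 177, 160, 133, 135, 191, 172, 141, 128, 117, 126, 149, 157, 157, 157, 156, 155, 156, 156, 158, 156, 156]
```

The level view now puts the marker clip's centre (its point) at row 97.0 and the lip plate between rows 94.6 and 99.8, centre about 97.2. That is level within about 0.5 mm. I'll run a last check on the lip's middle and the loose objects before handing in.

Run:
```python
from h import *
g=cv2.imread("pics/w10.png",0)
for c in(180,216):print(c,g[86:106,c].tolist())
a=cv2.imread("pics/top0.png",0)
t=get_image("top");b=cv2.cvtColor(t["color"],cv2.COLOR_RGB2GRAY)
for n,(x,y) in dict(pail=(265,160),cup=(231,193),bowl=(171,152),mug=(147,220),brush=(180,212)).items():
    s=np.s_[y-18:y+18,x-18:x+18]
    print(n,cv2.phaseCorrelate(np.float32(a[s]),np.float32(b[s])))
print(get_obs()["t"],get_obs()["ft_force"])
```

```text
180 [130, 129, 128, 128, 132, 160, 139, 118, 123, 174, 155, 129, 120, 113, 108, 74, 41, 31, 31, 52]
216 [125, 126, 124, 125, 133, 167, 149, 128, 128, 171, 165, 141, 125, 114, 108, 73, 38, 32, 33, 52]
pail ((-0.09939245417297471, -0.05448456928573009), 0.9583332393272423)
cup ((-0.07135596301861469, 0.019181668577882505), 0.9517961582283915)
bowl ((0.07374816756673752, 0.01939918782597161), 0.9651767828582246)
mug ((0.04146903132454227, -0.31373486826964836), 0.6872235889788028)
brush ((-0.511875382360266, -0.5505252063832948), 0.4270075898111602)
19.9833 [ 0.14564706 -0.00094209  0.7213488 ]
```

```bash
python3 -c "
from workcell import *
print(close_job())"
```

```text
the job is handed in; nothing more can be done
None
```

I put the closed fingertips under the lip and pushed the sash up in three stages, checking the height between them. The push took about 4 N. I then drew the hand well back from the hood and handed the job in at about 20 s.

**Height:** In the last wrist view, taken with the camera level with the mark, the marker's point is at image row 97.0. The lip's centre is at rows 97.2 to 97.6, so the lip is level to within about 1 mm.

**Disagreement:** In that same picture the trained network put the lip about 2.7 px (roughly 3.7 mm) below the point. It had already read lip_edge about 4 px too low in the level view before that, so I trusted the measured edges.

**Loose objects:** In the top view the pail, cup and bowl are unmoved. The mug matched less well, shifted about 0.3 px. The brush comparison was poor (match only 0.43), probably because the arm or its shadow was in the way, so I could not confirm it; nothing was felt touching it. I did not re-check the jar and dish inside the hood, but the fingertips only reached just under the lip. The wrist force read near zero at the end.

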